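Lay out the bench for a derailleur service

ROBOT

A 7-joint arm with a two-finger parallel gripper is mounted at the origin on the work surface. World frame = base frame: x ahead of the robot, y to its left, z up, the work surface at z = 0. Lengths are in m, angles in rad, forces in N, time in s.
With the tool pointing down it reaches from about 0.425 to 0.95 m from the base axis. Payload 4.7 kg.
Tool frame: the origin (TCP) lies on the mounting face of the last link; the fingertips stand 182 mm ahead of it and the grasp point (between the pads) lies 164 mm ahead of it; z points along the fingers, y is the line along which they close (so a half turn about z gives the same grasp; the last joint's range is limited). The gripper opens to 87 mm and grips with 3 to 60 N. Pads are 19 mm wide; open, the fingers measure 117 mm over their backs; the gripper's body (75 mm by 190 mm) begins 51 mm behind the grasp point.
Start: joints at [1.272, 0.469, -0.049, 1.532, 0.024, 1.141, -0.082], TCP at [0.18, -0.651, 0.405] pointing down, gripper open.
Joint ranges: [-2.59, 2.59], [-0.33, 1.99], [-1.39, 1.29], [0.1, 2.45], [-1.04, 4.18], [0.21, 1.99], [-2.66, 2.66]. Speed limits (rad/s): [2.57, 2.57, 3.14, 3.14, 3.14, 3.14, 3.14].

INTERFACE

Orientations are given as a rotation vector (axis times angle).
In Python, from station import ctrl gives the robot as it stands.
- The arm moves only by the tool move_arm, never from a script. Its argument "steps" is text: rows parted by semicolons, each of 5 numbers parted by spaces: the opening, from 0 (shut) to 1 (fully open), then the shift along the tool's x, y, z in m, then the turn about the tool's z in rad. In form: claw x y z spin; .... A call has 1 to 10 rows; each row is the pose to reach, as a shift and turn from the pose commanded when the call began, along the tool's axes at that moment; what a row does not reach only later rows make up. A row lasts 1/10 s, in which the tool goes at most 50 mm and 8.59 degrees, less where a joint would pass 70% of its speed; a pose out of reach is approached as far as the arm can. A call with a gripper value outside its range is refused whole. The fingers move at their own pace and stop on an object; "squeeze" is the grip in N (left out, the last holds). Time passes only in rows, so rows that repeat a pose let the fingers close. It gives the time, the measured TCP pose, the force, the opening and the grip force at its end, in the units of the state.
- ctrl.get_state(): the state, without advancing time (a new reading comes with each control period).
- ctrl.read_camera(name): name is "side" or "top" or "wrist"; returns a dict with "image" (400x640x3 uint8, red, green, blue), "fov_y" (degrees; the focal length in pixels is half the picture's height over the tangent of half this angle, whatever the lens; pixels are square), "cx", "cy" (the principal point, pixels), "xyz" and "orientation" of the camera in the world; the wrist camera has in their place "tool_from_camera" (4x4, takes a point from camera to tool coordinates, whose origin is the TCP and whose axes are the flange's). Camera axes: x right, y up, looking along -z (the intrinsics and any distortion apply to the point x, -y, -z); pixel columns grow to the right and rows downward; lengths in m; the calibration is good to about 2 mm. A picture is of the moment at which its call begins: read the wrist's pose just before it. There is no depth.
- ctrl.finish_job(): hands the job in; it is judged then, once.
Trained networks look in a picture, given as the dict that the camera call returned (one of the last four; its "shot" number tells which), for a name from the list of things; names that differ only in an ending like _2 or _b are one class to them, and where a whole thing is asked for, a point or a joint stands for the part that bears it (a point fixed in the world has none). Each returns a list of dicts, best first, with "score" (0 to 1); they miss things now and then, are a little off and sometimes report something else, mostly with a low value. They report only what shows in the picture. A call takes as long as a camera call. They do not tell look-alikes from the thing itself.
- ctrl.masks_of(picture, thing): "region" (400x640 bool, what is visible of it) and "extent" ([left, top, right, bottom] in pixels, round what is visible of it).
The state is a dict: "time_s": time; "joint_pos": joint angles; "joint_velocities": joint speeds; "joint_efforts": joint torques, N m; "eef_pos": TCP position; "tcp_rot": TCP orientation; "contact_force": force on the tool from outside, world axes, zero at the start; "ft_torque": the same for the moment, N m; "gripper_width": opening from 0.0 (shut) to 1.0 (fully open); "gripper_force": force on a finger pad.
Only numpy, scipy, OpenCV 4.12 (cv2) and the standard library are available. Lean on these libraries where they do the work, as an engineer would, in place of code of your own. Each camera call takes 0.05 s, during which the arm holds its last target. There are 200 camera calls.

TASK

Lay out the green board for a derailleur service, its railed edge being the back: the crank bolt wrench pointing front to back midway between the derailleur cage and the lidded bin, the silicone-tipped pick centred behind the cage and parallel to its length, and the larger jockey wheel flat in front of the cage's middle, both with about 3 cm of bare board between them and the cage. Lay the multitool centred along the bin's lid and the smaller jockey wheel centred on top of the larger one, and leave the tyre lever where it lies.

Things in the scene. Friction and masses are not known exactly. Their poses are not given: they have to be found in the camera images.
- board: Green plywood layout board, fixed flat on the bench: 240 (x) x 320 (y) x 6 mm, with a bare plywood rail 12 mm wide along its back (+x) edge, 16 mm high above the bench. Origin: centre of its underside, at z = 0; x points to the back, y to the left seen from the front. Cage and bin are fixed on it 95 mm either side of its centre line, in either order, within 12 mm of its middle front to back.
- cage: Aluminium derailleur cage, fixed flat on the board: a plate 40 mm wide (x), 100 mm long (y) and 6 mm thick with rounded ends, one bigger than the other, and two steel pivot bolts rising to 12 mm. Origin: centre of its underside, on the board's top. Its axes are parallel to the board's.
- bin: Small grey plastic bin with a flat closed white lid, fixed on the board, 66 (x) x 86 (y) mm, lid top 40 mm above its origin. Origin: centre of its underside, on the board's top. Its axes are parallel to the board's, so the lid's long side runs along y.
- wrench: Stainless crank bolt wrench lying flat, 127 mm long, 150 g: handle 16 mm wide, 12 mm high; at the +x end an upright round socket head 26 mm across, 24 mm high, centred 50 mm from the origin. Origin: middle of its length, on the underside; x along it, z up. It balances, and is best gripped across the handle, at about x = +10 mm. Either end may face the back.
- multitool: Loose black plastic folding multitool with four steel strips showing on top, a block 80 (x) x 34 (y) x 18 (z) mm, 140 g. Origin: centre of its underside, x along its length. Either end may face either way.
- pick: Pick, 120 mm long, 40 g: grey plastic handle 14 mm wide and 12 mm high from x = -60 to +16 mm, then a thin steel shaft with a dark-grey silicone tip ending at x = +60 mm. Origin: middle of its whole length, on the underside; x towards the tip. It balances, and is best gripped across the handle, at about x = -20 mm. The tip may point either way.
- large_wheel: Loose larger jockey wheel, a black toothed plastic disc 54 mm across and 14 mm thick lying flat, with a flush steel bearing. Origin: centre of its underside, z up its axis.
- small_wheel: Loose smaller jockey wheel, a black toothed plastic disc 36 mm across and 14 mm thick lying flat, with a flush steel bearing. Origin: centre of its underside, z up its axis.
- lever: Loose grey plastic tyre lever, a thin flat bar 111 mm long, 20 mm wide, 5 mm thick with a slightly raised narrow tip. It is not part of the job and stays where it lies. Origin on its underside near the middle, x along its length.
Things that resemble listed ones, but are neither listed nor needed, are in the scene too. Leave any purple or yellow look-alike of the small_wheel alone.

How it is judged:
By the outcome, as a careful person would: the job done as asked, in the order asked, and still so for the second after the job is handed in, with the robot touching nothing.
It also fails if it takes over 112 s, if anything falls off the work surface, if the arm or the gripper's body presses on something with over 40 N, if the wrist force passes 120 N, or if a joint passes its speed limit or range.

## Working session

There is one attempt and no reset: what is moved stays moved. The work goes in short steps, Python scripts to look and compute and a tool call to move; the robot and the scene stay as the last step left them, time stands still between calls to the robot, and variables do not carry over. Pictures are saved under pics/ and viewed, at most 14 in all, crops included, and the job is handed in when it is done.

Besides the shell and the picture viewer there is one more tool, called as name(argument=value, ...) on one line, values as JSON. move_arm: Moves the arm, as the interface text tells. Its arguments: {"type":"object","properties":{"steps":{"type":"string"},"squeeze":{"type":"number"}},"required":["steps"]}

```bash
mkdir -p pics; ls
cat > h.py <<'E'
import numpy as np, cv2
from scipy.spatial.transform import Rotation as R
from station import ctrl
def snap(n,save=None):
    s=ctrl.get_state(); p=ctrl.read_camera(n)
    if save: cv2.imwrite(f'pics/{save}.png',p['image'][:,:,::-1])
    return s,p
E
python3 - <<'E'
from h import *
for n in ['top','side']:
    s,p=snap(n,n+'0'); print({k:v for k,v in p.items() if k!='image'})
print(s)
s,p=snap('wrist','wrist0');print({k:v for k,v in p.items() if k!='image'})
E
```

```text
pics
{'fov_y': 46.3117220568813, 'cx': 317.18651809483885, 'cy': 190.21599745924232, 'xyz': array([0.30030902, 0.05704874, 1.34154018]), 'orientation': array([ 0.1087947 , -0.10034436, -1.55335121]), 'shot': 1}
{'fov_y': 49.358602600175935, 'cx': 310.40395840930836, 'cy': 199.5937448958697, 'xyz': array([-2.35502212e-04,  6.77318441e-01,  6.68456164e-01]), 'orientation': array([ 0.39525637, -1.11266568, -2.28978621]), 'shot': 2}
{'time_s': 0.05, 'joint_pos': array([ 1.27209092,  0.46942738, -0.04857517,  1.53372159,  0.0241054 ,
        1.14102576, -0.0822721 ]), 'joint_velocities': array([ 0.00039648, -0.00187162, -0.00058541, -0.00111746,  0.00139249,
       -0.00147734, -0.0005413 ]), 'joint_efforts': array([ 2.70629635e-04, -5.09620070e+01, -8.18071864e-02, -2.37087697e+01,
       -6.16705720e-02,  3.44333646e-02,  5.12912413e-05]), 'eef_pos': array([ 0.17985852, -0.65032608,  0.4036968 ]), 'tcp_rot': array([-3.11109373e+00, -4.22330495e-01,  5.60610904e-04]), 'contact_force': array([ 0.3165402 ,  0.37257885, -0.6192165 ]), 'ft_torque': array([ 0.03275581, -0.0077224 , -0.03211765]), 'gripper_force': 0.0, 'gripper_width': 0.9952469923484354}
{'fov_y': 64.61167007173864, 'cx': 315.809473399118, 'cy': 199.33211837443184, 'tool_from_camera': array([[ 3.57432853e-04,  9.59200920e-01,  2.82725074e-01,
         7.89189535e-02],
       [ 9.99999868e-01, -2.38758383e-04, -4.54206424e-04,
         7.80722630e-04],
       [-3.68172238e-04,  2.82725199e-01, -9.59200879e-01,
         2.03717780e-02],
       [ 0.00000000e+00,  0.00000000e+00,  0.00000000e+00,
         1.00000000e+00]]), 'shot': 3}
```

View pics/top0.png

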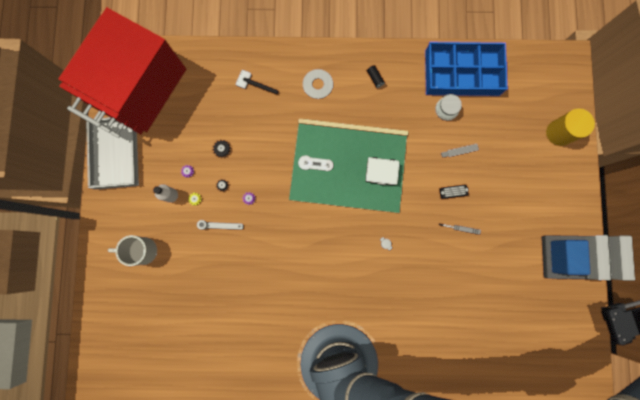

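View pics/side0.png

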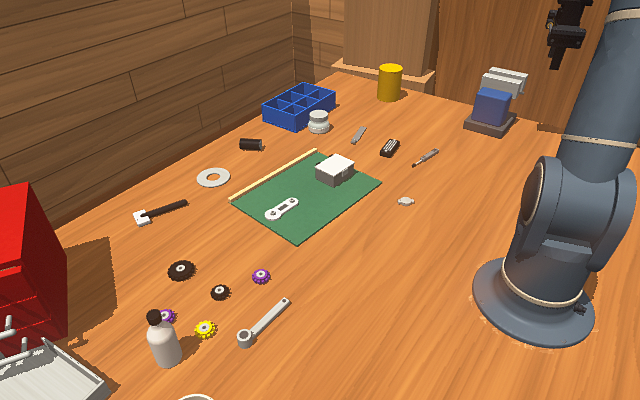

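The top view shows the large wheel at (222,149), the small black wheel at (222,185), and purple or yellow look-alikes at (187,171), (195,199) and (249,198). The wrench is at (220,226), the cage at (316,163), the bin at (383,171), the multitool at (454,191), the pick at (459,229) and the lever at (460,151). The side view agrees.

```bash
cat >> h.py <<'E'
def cam(s,p):
    if 'xyz' in p: return np.array(p['xyz']),R.from_rotvec(p['orientation']).as_matrix()
    T=np.eye(4);T[:3,:3]=R.from_rotvec(s['tcp_rot']).as_matrix();T[:3,3]=s['eef_pos'];T=T@p['tool_from_camera'];return T[:3,3],T[:3,:3]
def rays(s,p,uv):
    f=200/np.tan(np.radians(p['fov_y']/2));uv=np.atleast_2d(np.asarray(uv,float))
    d=np.c_[(uv[:,0]-p['cx'])/f,-(uv[:,1]-p['cy'])/f,-np.ones(len(uv))]
    o,M=cam(s,p);return o,d@M.T
def onz(s,p,uv,z):
    o,d=rays(s,p,uv);return o+d*((z-o[2])/d[:,2])[:,None]
def proj(s,p,X):
    o,M=cam(s,p);c=(np.atleast_2d(X)-o)@M;f=200/np.tan(np.radians(p['fov_y']/2))
    return np.c_[p['cx']-f*c[:,0]/c[:,2],p['cy']+f*c[:,1]/c[:,2]]
def tri(o1,d1,o2,d2):
    A=np.c_[d1,-d2];t=np.linalg.lstsq(A,o2-o1,rcond=None)[0]
    a,b=o1+d1*t[0],o2+d2*t[1];return (a+b)/2,np.linalg.norm(a-b)
def cen(m):
    v,u=np.nonzero(m);return np.array([u.mean()+.0,v.mean()])
def rect(s,p,m,z):
    v,u=np.nonzero(m);P=onz(s,p,np.c_[u,v],z)[:,:2].astype(np.float32)
    (c,wh,a)=cv2.minAreaRect(P*1000);
    if wh[0]<wh[1]: a+=90;wh=wh[::-1]
    return np.round(np.array(c)/1000,4),np.round(wh,0),round((a+90)%180-90,1)
E
python3 - <<'E'
from h import *
H=dict(board=.006,cage=.012,bin=.046,wrench=.012,multitool=.018,pick=.012,large_wheel=.014,small_wheel=.014,lever=.005)
st,pt=snap('top');ss,ps=snap('side')
for n,h in H.items():
    A=ctrl.masks_of(pt,n);B=ctrl.masks_of(ps,n)
    print(n)
    for a in A[:5]: print('  T',round(a['score'],2),cen(a['region']).round(1),*rect(st,pt,a['region'],h))
    for b in B[:5]: print('  S',round(b['score'],2),cen(b['region']).round(1),onz(ss,ps,cen(b['region']),h)[0][:2].round(4))
    if A and B:
        print('  tri',*[np.round(q,4) for q in tri(*[x if i==0 else x[0] for i,x in enumerate(rays(st,pt,cen(A[0]['region'])))],*[x if i==0 else x[0] for i,x in enumerate(rays(ss,ps,cen(B[0]['region'])))])])
s,p=snap('wrist')
M=R.from_rotvec(s['tcp_rot']).as_matrix();print(M.round(3))
E
```

```text
board
  T 0.9 [346.8 165.4] [ 0.5542 -0.0242] [320. 243.] 84.1
  T 0.62 [221.  148.3] [0.5984 0.3483] [51. 47.] 2.3
  S 0.75 [301.4 197.3] [0.5459 0.0062]
  S 0.71 [428.5 155.3] [ 0.3714 -0.3566]
  tri [ 0.5611 -0.0184 -0.0167] 0.0077
cage
  T 0.89 [314.7 163.7] [0.5581 0.0717] [95. 41.] -89.2
  S 0.71 [281.1 208.9] [0.5529 0.0764]
  tri [0.5561 0.0737 0.0088] 0.0012
bin
  S 0.6 [333.9 169.5] [ 0.5164 -0.0941]
  S 0.3 [389.7 148.3] [ 0.4504 -0.2674]
wrench
  T 0.72 [218.7 225.6] [0.3749 0.3404] [126.  23.] -89.1
  S 0.68 [260.3 324.6] [0.371  0.3532]
  tri [0.3752 0.3473 0.0017] 0.0035
multitool
  T 0.81 [454.1 191.1] [ 0.4815 -0.3246] [82. 36.] -84.4
  S 0.54 [388.7 148.1] [ 0.4733 -0.309 ]
  tri [ 0.4827 -0.3287  0.005 ] 0.0
pick
  T 0.57 [464.2 229. ] [ 0.3761 -0.3408] [115.  15.] 80.0
  S 0.71 [429.1 154.8] [ 0.3677 -0.3507]
  tri [ 0.3717 -0.3544  0.0088] 0.0051
large_wheel
  T 0.66 [221.1 148.6] [0.5965 0.3465] [47. 44.] -89.2
  T 0.49 [219.6 225.6] [0.3734 0.3399] [125.  20.] -89.1
  S 0.84 [180.7 270.2] [0.5914 0.351 ]
  tri [0.5976 0.3477 0.0072] 0.0002
small_wheel
  T 0.62 [222.5 185.3] [0.4882 0.3376] [33. 32.] 46.4
  T 0.51 [194.8 199. ] [0.4477 0.4155] [29. 27.] -24.0
  S 0.79 [219.6 292.1] [0.4843 0.3446]
  S 0.72 [260.9 275.3] [0.4482 0.2653]
  S 0.69 [204.8 329.1] [0.4439 0.4197]
  S 0.54 [167.7 315. ] [0.5229 0.439 ]
  tri [0.4903 0.3399 0.0053] 0.001
lever
  T 0.73 [460.2 150.6] [ 0.602  -0.3487] [103.  19.] -76.5
  S 0.55 [358.1 134.4] [ 0.5987 -0.3471]
  tri [ 0.6017 -0.3503  0.0027] 0.0019
[[ 0.964  0.267  0.   ]
 [ 0.267 -0.964 -0.   ]
 [ 0.     0.    -1.   ]]
```

move_arm(steps="1 0.035 -0.036 0 0.15; 1 0.07 -0.072 0 0.25; 1 0.105 -0.108 0 0.37; 1 0.14 -0.144 0 0.37; 1 0.175 -0.18 0 0.37; 1 0.21 -0.216 0 0.37; 1 0.245 -0.252 0 0.37; 1 0.28 -0.288 0 0.37; 1 0.315 -0.324 0 0.37; 1 0.35 -0.36 0 0.37")

```text
time_s: 2.2
eef_pos: [0.4208, -0.2102, 0.4052]
tcp_rot: [3.137, -0.158, 0.002]
contact_force: [0.8, -0.8, 0.1]
gripper_width: 1.003
gripper_force: 0.0
```

```bash
cat > go.py <<'E'
# usage: go.py x y z psi_deg  -> row numbers in the tool axes of now
import sys;from h import *
def rel(x,y,z,psi):
    s=ctrl.get_state();M=R.from_rotvec(s['tcp_rot']).as_matrix()
    d=M.T@(np.array([x,y,z])-s['eef_pos']);p0=np.degrees(np.arctan2(M[1,0],M[0,0]))
    sp=-((psi-p0+180)%360-180)
    print('rel',d.round(4),'spin',np.radians(sp).round(3),'dist',np.linalg.norm(d).round(3),'| tilt',M[:2,2].round(4),'psi',p0.round(2),'now',s['eef_pos'].round(4),'q7',s['joint_pos'][6].round(2),'t',s['time_s'])
if __name__=='__main__': rel(*map(float,sys.argv[1:]))
E
python3 go.py 0.52 -0.024 0.40 -6
```

```text
rel [ 0.08   -0.1953  0.0052] spin 0.004 dist 0.211 | tilt [ 0.0011 -0.0008] psi -5.76 now [ 0.4208 -0.2102  0.4052] q7 -1.34 t 2.2
```

move_arm(steps="1 0.018 -0.043 0 0; 1 0.036 -0.086 0 0; 1 0.054 -0.13 0 0; 1 0.07 -0.17 0 0; 1 0.08 -0.195 0 0; 1 0.08 -0.195 0 0; 1 0.08 -0.195 0 0")

```text
time_s: 2.9
eef_pos: [0.5194, -0.026, 0.4046]
tcp_rot: [3.137, -0.156, -0.001]
contact_force: [0.2, -0.4, -1.3]
gripper_width: 1.0
gripper_force: 0.0
```

Run:
```python
from h import *
s,p=snap('wrist','w1');print(s['eef_pos'].round(4))
for n,h in dict(board=.006,cage=.006,bin=.046).items():
    for a in ctrl.masks_of(p,n)[:3]: print(n,round(a['score'],2),a['extent'],cen(a['region']).round(1),*rect(s,p,a['region'],h))
```

```text
[ 0.5194 -0.026   0.4046]
board 0.69 [158.1, 29.9, 458.8, 236.5] [303.8 127.1] [ 0.5557 -0.0235] [323. 241.] 84.1
cage 0.88 [185.5, 135.0, 272.7, 165.0] [227.7 150.3] [0.558  0.0735] [100.  38.] 84.3
bin 0.94 [352.6, 123.8, 440.6, 195.8] [395.8 158.1] [ 0.5349 -0.1143] [89. 73.] 85.5
```

View pics/w1.png

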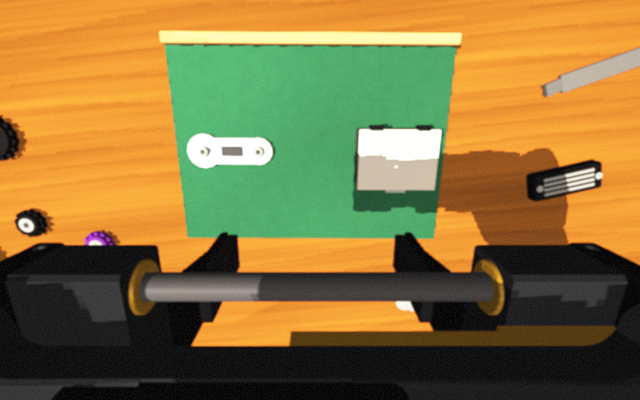

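The wrist view shows the cage at (230,150), the bin lid at about (399,160) and the rail at row 38. The back edge is at the top of the picture. I'm going to look at the wrench now.

```bash
python3 go.py 0.378 0.265 0.35 91
python3 - <<'E'
from h import *
s=ctrl.get_state();p=ctrl.read_camera('wrist')
print(onz(s,p,[[358.5,128.5],[441.5,128.5],[436,191],[357,190]],.046)[:,:2].round(4))
print(onz(s,p,[[162,45],[459,46],[434,237],[187,237]],.006)[:,:2].round(4))
E
```

```text
rel [-0.1703 -0.2767  0.0546] spin -1.691 dist 0.329 | tilt [-0.0002 -0.0008] psi -5.9 now [ 0.519  -0.0277  0.4048] q7 -1.81 t 3.1
[[ 0.5707 -0.0786]
 [ 0.5618 -0.165 ]
 [ 0.4943 -0.1596]
 [ 0.5044 -0.0727]]
[[ 0.6783  0.1237]
 [ 0.6442 -0.1985]
 [ 0.4205 -0.1719]
 [ 0.4533  0.1456]]
```

move_arm(steps="1 -0.024 -0.04 0 -0.14; 1 -0.048 -0.08 0 -0.28; 1 -0.072 -0.12 0.02 -0.42; 1 -0.096 -0.16 0.03 -0.56; 1 -0.12 -0.2 0.04 -0.7; 1 -0.144 -0.24 0.055 -0.84; 1 -0.17 -0.277 0.055 -0.98; 1 -0.17 -0.277 0.055 -1.12; 1 -0.17 -0.277 0.055 -1.26; 1 -0.17 -0.277 0.055 -1.4")

```text
time_s: 4.15
eef_pos: [0.378, 0.2662, 0.3498]
tcp_rot: [2.495, 1.907, 0.0]
contact_force: [0.1, -0.8, 0.5]
gripper_width: 1.002
gripper_force: 0.0
```

move_arm(steps="1 0 0 0 -0.14; 1 0 0 0 -0.28; 1 0 0 0 -0.29; 1 0 0 0 -0.29")

```text
time_s: 4.55
eef_pos: [0.3783, 0.2659, 0.3497]
tcp_rot: [2.204, 2.238, -0.0]
contact_force: [0.7, -0.3, 0.0]
gripper_width: 1.003
gripper_force: 0.0
```

```bash
cat > look.py <<'E'
# usage: look.py picname thing height [thing height...]
import sys;from h import *
s,p=snap('wrist',sys.argv[1])
M=R.from_rotvec(s['tcp_rot']).as_matrix();print('tcp',s['eef_pos'].round(4),'psi',np.degrees(np.arctan2(M[1,0],M[0,0])).round(2),'t',s['time_s'])
for n,h in zip(sys.argv[2::2],sys.argv[3::2]):
    for a in ctrl.masks_of(p,n)[:4]: print(n,round(a['score'],2),np.round(a['extent']),*rect(s,p,a['region'],float(h)),'cen',onz(s,p,cen(a['region']),float(h))[0,:2].round(4))
E
python3 look.py w2 wrench 0.012
```

```text
tcp [0.3783 0.2659 0.3497] psi 90.86 t 4.55
```

View pics/w2.png

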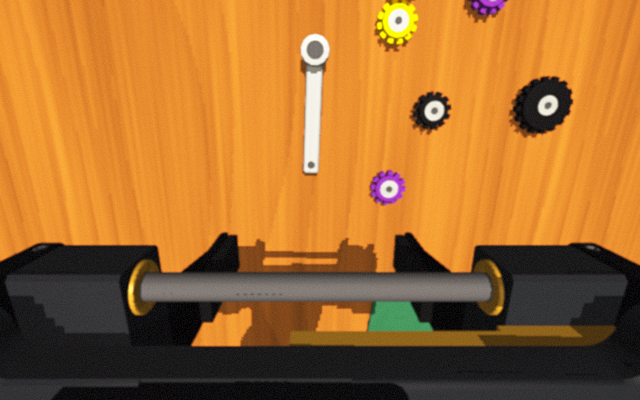

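The wrench's head is at (315,50) and its handle end at (311,174). The large wheel is at (543,106) and the small black wheel at (433,111). There are purple look-alikes at (388,188) and (490,3) and a yellow one at (397,22), all left alone. The network missed the wrench here, so I'm using pixels.

Run:
```python
from h import *
s,p=snap('wrist')
e=onz(s,p,[[311.5,173]],.012)[0,:2];hd=onz(s,p,[[315,47]],.024)[0,:2];m=onz(s,p,[[313.5,120]],.012)[0,:2]
v=hd-e;print(e,hd,m,np.linalg.norm(v),np.degrees(np.arctan2(v[1],v[0])))
u=v/np.linalg.norm(v);o=hd-.05*u;o2=e+.0635*u;print('origin',o,o2,'grip',(o+o2)/2+.01*u)
for n in ['large_wheel','small_wheel']:
    for a in ctrl.masks_of(p,n)[:4]: print(n,round(a['score'],2),cen(a['region']).round(0),*rect(s,p,a['region'],.012))
```

```text
[0.37516181 0.27761094] [0.37692006 0.39315366] [0.37643614 0.33017959] 0.11555609557083633 89.12818062473818
origin [0.37615928 0.34315945] [0.37612799 0.34110359] grip [0.37629579 0.35213036]
large_wheel 0.82 [543. 105.] [0.5962 0.3467] [55. 53.] 1.0
small_wheel 0.71 [431. 111.] [0.49   0.3405] [35. 34.] -64.0
small_wheel 0.65 [387. 187.] [0.4532 0.2637] [37. 35.] -49.7
small_wheel 0.63 [396.  22.] [0.4493 0.4165] [36. 35.] 1.0
small_wheel 0.6 [487.   6.] [0.5294 0.4296] [34. 12.] 1.0
```

move_arm(steps="1 0.043 0 0.02 0.03; 1 0.086 -0.001 0.05 0.03; 1 0.086 -0.001 0.09 0.03; 1 0.086 -0.001 0.12 0.03; 1 0.086 -0.001 0.145 0.03; 1 0.086 -0.001 0.158 0.03; 1 0.086 -0.001 0.164 0.03; 1 0.086 -0.001 0.164 0.03; 0.1 0.086 -0.001 0.164 0.03; 0.1 0.086 -0.001 0.164 0.03", squeeze=30)

```text
time_s: 5.8
eef_pos: [0.3758, 0.3528, 0.1869]
tcp_rot: [2.234, 2.208, 0.004]
contact_force: [0.3, -0.3, 0.3]
gripper_width: 0.895
gripper_force: 0.0
```

move_arm(steps="0.1 0 0 0 0; 0.1 0 0 0 0; 0.1 0 0 0 0; 0.1 0 0 0 0; 0.1 0 0 0 0; 0.1 0 0 0 0")

```text
time_s: 6.4
eef_pos: [0.3754, 0.3524, 0.1857]
tcp_rot: [2.234, 2.209, -0.0]
contact_force: [0.8, -0.1, -0.3]
gripper_width: 0.36
gripper_force: 0.0
```

move_arm(steps="0.1 0 0 0 0; 0.1 0 0 0 0; 0.1 0 0 0 0; 0.1 0 0 0 0; 0.1 0 0 0 0; 0.1 0 0 0 0")

```text
time_s: 7.0
eef_pos: [0.3753, 0.3524, 0.1857]
tcp_rot: [2.233, 2.209, -0.0]
contact_force: [-0.8, -0.8, -1.5]
gripper_width: 0.181
gripper_force: 30.0
```

```bash
python3 go.py 0.4 0.3 0.28 89
```

```text
rel [-0.0522  0.0253 -0.0943] spin 0.007 dist 0.111 | tilt [-0.0001 -0.0001] psi 89.38 now [0.3753 0.3524 0.1857] q7 -1.4 t 7.0
```

```bash
python3 go.py 0.5582 -0.0266 0.28 -5.9
```

```text
rel [-0.377   0.187  -0.0943] spin 1.663 dist 0.431 | tilt [-0.0001 -0.0001] psi 89.38 now [0.3753 0.3524 0.1857] q7 -1.4 t 7.0
```

move_arm(steps="0.1 0 0 -0.04 0; 0.1 0 0 -0.08 0; 0.1 -0.04 0.02 -0.094 0.14; 0.1 -0.08 0.04 -0.094 0.28; 0.1 -0.12 0.06 -0.094 0.42; 0.1 -0.16 0.08 -0.094 0.56; 0.1 -0.2 0.1 -0.094 0.7; 0.1 -0.24 0.12 -0.094 0.84; 0.1 -0.28 0.14 -0.094 0.98; 0.1 -0.32 0.16 -0.094 1.12")

```text
time_s: 8.0
eef_pos: [0.5321, 0.0288, 0.2796]
tcp_rot: [3.068, 0.676, -0.0]
contact_force: [1.3, 0.4, -1.5]
gripper_width: 0.176
gripper_force: 30.0
```

```bash
python3 go.py 0.5582 -0.0266 0.28 -5.9
```

```text
rel [ 0.0004  0.0612 -0.0004] spin 0.537 dist 0.061 | tilt [-0.0002 -0.0003] psi 24.86 now [0.5321 0.0288 0.2796] q7 -1.52 t 8.0
```

move_arm(steps="0.1 0 0.03 0 0.14; 0.1 0 0.06 0 0.28; 0.1 0 0.061 0 0.42; 0.1 0 0.061 0.02 0.54; 0.1 0 0.061 0.04 0.54; 0.1 0 0.061 0.05 0.54; 0.1 0 0.061 0.05 0.54; 0.1 0 0.061 0.05 0.54")

```text
time_s: 8.8
eef_pos: [0.558, -0.0243, 0.23]
tcp_rot: [-3.137, 0.157, -0.0]
contact_force: [0.2, -0.5, -1.9]
gripper_width: 0.178
gripper_force: 30.0
```

```bash
python3 go.py 0.5582 -0.0266 0.192 -5.9
```

```text
rel [0.0004 0.0022 0.038 ] spin 0.003 dist 0.038 | tilt [0.0003 0.0002] psi -5.72 now [ 0.558  -0.0243  0.23  ] q7 -1.91 t 8.8
```

move_arm(steps="0.1 0 0.002 0.015 0; 0.1 0 0.002 0.028 0; 0.1 0 0.002 0.034 0; 0.1 0 0.002 0.037 0; 0.1 0 0.002 0.037 0")

```text
time_s: 9.3
eef_pos: [0.5576, -0.0264, 0.1923]
tcp_rot: [3.138, -0.157, -0.001]
contact_force: [-0.0, -0.6, -2.0]
gripper_width: 0.177
gripper_force: 30.0
```

```bash
python3 go.py 0.5582 -0.0266 0.1917 -5.9
```

```text
rel [0.0007 0.0002 0.0006] spin 0.003 dist 0.001 | tilt [-0.0006  0.    ] psi -5.73 now [ 0.5576 -0.0264  0.1923] q7 -1.93 t 9.3
```

Next I lower it 1 mm, release with a limited opening, and retreat up and forward to look.

move_arm(steps="0.1 0 0 0.001 0; 0.1 0 0 0.001 0; 0.38 0 0 0.001 0; 0.38 0 0 0.001 0; 0.38 0 0 0.001 0; 0.38 0 0 -0.02 0; 0.38 0 0 -0.06 0; 0.38 0 0 -0.1 0; 0.6 -0.04 0 -0.15 0; 1 -0.08 0 -0.17 0")

```text
time_s: 10.3
eef_pos: [0.4854, -0.019, 0.3615]
tcp_rot: [-3.137, 0.158, -0.009]
contact_force: [-1.5, -0.5, -0.1]
gripper_width: 0.487
gripper_force: 0.0
```

move_arm(steps="1 0 0 0 0; 1 0 0 0 0")

```text
time_s: 10.5
eef_pos: [0.4842, -0.0191, 0.3597]
tcp_rot: [3.137, -0.157, 0.005]
contact_force: [-0.1, -0.4, -0.4]
gripper_width: 0.653
gripper_force: 0.0
```

```bash
python3 look.py w3 wrench 0.018 cage 0.012 bin 0.046 board 0.006
```

```text
tcp [ 0.4842 -0.0191  0.3597] psi -5.74 t 10.5
wrench 0.97 [303.  49. 330. 186.] [ 0.5492 -0.0254] [126.  26.] -6.4 cen [ 0.5579 -0.0266]
cage 0.67 [171. 103. 267. 144.] [0.5581 0.0713] [98. 39.] 84.3 cen [0.5584 0.0733]
bin 0.62 [361.  88. 468. 171.] [ 0.5343 -0.1138] [92. 74.] 84.3 cen [ 0.5357 -0.1142]
board 0.8 [138.   1. 483. 226.] [ 0.5469 -0.022 ] [320. 224.] 84.3 cen [ 0.5655 -0.0157]
```

View pics/w3.png

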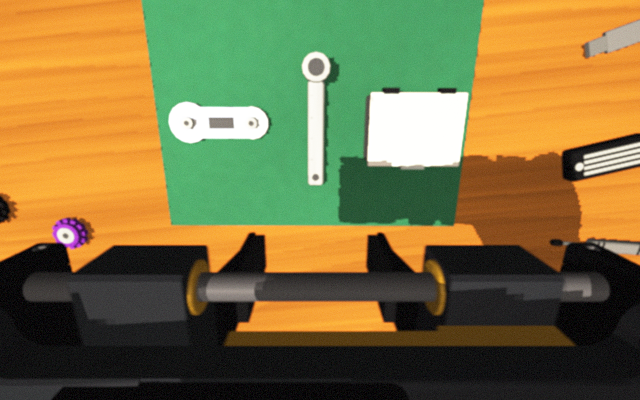

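The wrench is placed: head at (316,66), handle end at (316,185), centred between cage (218,122) and bin. The pick is next.

```bash
python3 go.py 0.362 -0.42 0.33 80
```

```text
rel [-0.0823  0.4111  0.0275] spin -1.497 dist 0.42 | tilt [-0.0018  0.0005] psi -5.75 now [ 0.4851 -0.0193  0.3575] q7 -1.82 t 10.75
```

move_arm(steps="1 -0.008 0.045 0 -0.14; 1 -0.016 0.09 0 -0.28; 1 -0.024 0.135 0 -0.42; 1 -0.032 0.18 0 -0.56; 1 -0.042 0.225 0.005 -0.7; 1 -0.052 0.27 0.01 -0.84; 1 -0.06 0.315 0.015 -0.98; 1 -0.07 0.36 0.02 -1.12; 1 -0.082 0.4 0.025 -1.26; 1 -0.082 0.411 0.027 -1.4")

```text
time_s: 11.75
eef_pos: [0.3589, -0.4249, 0.3298]
tcp_rot: [-2.541, -1.844, 0.003]
contact_force: [0.2, -0.6, 0.5]
gripper_width: 0.999
gripper_force: 0.0
```

move_arm(steps="1 0 0 0 -0.1; 1 0 0 0 -0.1; 1 0 0 0 -0.1; 1 0 0 0 -0.1")

```text
time_s: 12.15
eef_pos: [0.3624, -0.4193, 0.3313]
tcp_rot: [-2.446, -1.971, -0.0]
contact_force: [-0.4, -0.3, -0.2]
gripper_width: 1.004
gripper_force: 0.0
```

```bash
python3 look.py w4 pick 0.010 multitool 0.018
```

```text
tcp [ 0.3624 -0.4193  0.3313] psi 77.73 t 12.15
pick 0.56 [303.  31. 321. 166.] [ 0.3777 -0.3395] [118.  16.] 79.4 cen [ 0.3764 -0.347 ]
multitool 0.67 [393.   1. 457. 109.] [ 0.4792 -0.3252] [79. 36.] -81.9 cen [ 0.4792 -0.3231]
```

View pics/w4.png

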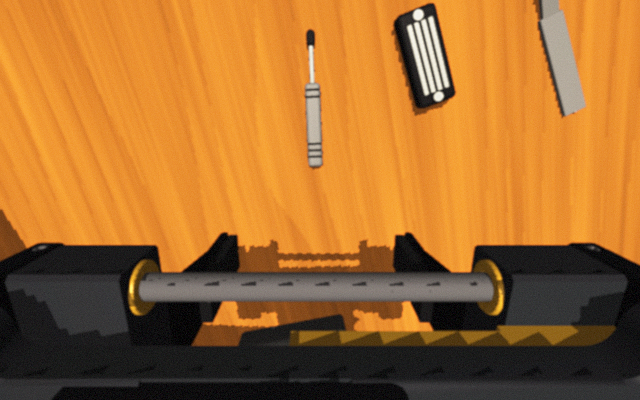

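The pick has its tip at (310,32) and its handle end at (315,167). The multitool is at (425,55) and the lever at (562,60).

move_arm(steps="1 0.03 -0.001 0.03 -0.03; 1 0.061 -0.002 0.06 -0.03; 0.6 0.061 -0.002 0.1 -0.03; 0.6 0.061 -0.002 0.13 -0.03; 0.6 0.061 -0.002 0.142 -0.03; 0.6 0.061 -0.002 0.146 -0.03; 0.5 0.061 -0.002 0.146 -0.03; 0.05 0.061 -0.002 0.146 -0.03; 0.05 0.061 -0.002 0.146 -0.03; 0.05 0.061 -0.002 0.146 -0.03", squeeze=20)

```text
time_s: 13.3
eef_pos: [0.373, -0.3602, 0.1866]
tcp_rot: [2.415, 2.006, 0.0]
contact_force: [-0.4, -0.4, 0.4]
gripper_width: 0.353
gripper_force: 0.0
```

move_arm(steps="0.05 0 0 0 0; 0.05 0 0 0 0; 0.05 0 0 0 0; 0.05 0 0 0 0; 0.05 0 0 0 0")

```text
time_s: 13.8
eef_pos: [0.3729, -0.36, 0.1859]
tcp_rot: [2.416, 2.007, -0.0]
contact_force: [-0.8, 0.5, 4.2]
gripper_width: 0.158
gripper_force: 20.0
```

```bash
python3 go.py 0.45 -0.2 0.28 80
```

```text
rel [ 0.1713  0.0465 -0.0942] spin -0.01 dist 0.201 | tilt [ 0.0002 -0.0004] psi 79.44 now [ 0.3729 -0.36    0.1859] q7 0.22 t 13.8
```

```bash
python3 go.py 0.6126 0.0445 0.28 84.1
```

```text
rel [ 0.4415  0.1615 -0.0942] spin -0.081 dist 0.479 | tilt [ 0.0002 -0.0004] psi 79.44 now [ 0.3729 -0.36    0.1859] q7 0.22 t 13.8
```

move_arm(steps="0.05 0 0 -0.045 0; 0.05 0 0 -0.09 0; 0.05 0.043 0.016 -0.094 -0.04; 0.05 0.087 0.032 -0.094 -0.08; 0.05 0.13 0.048 -0.094 -0.08; 0.05 0.175 0.064 -0.094 -0.08; 0.05 0.22 0.08 -0.094 -0.08; 0.05 0.264 0.097 -0.094 -0.08; 0.05 0.308 0.113 -0.094 -0.08; 0.05 0.352 0.129 -0.094 -0.08")

```text
time_s: 14.8
eef_pos: [0.5647, -0.0357, 0.2793]
tcp_rot: [-2.334, -2.103, 0.001]
contact_force: [0.4, -0.9, 0.7]
gripper_width: 0.156
gripper_force: 20.0
```

move_arm(steps="0.05 0.044 0.016 0 0; 0.05 0.085 0.031 0 0; 0.05 0.09 0.032 0.03 0; 0.05 0.09 0.032 0.05 0; 0.05 0.09 0.032 0.06 0; 0.05 0.09 0.032 0.06 0")

```text
time_s: 15.4
eef_pos: [0.6047, 0.0483, 0.2178]
tcp_rot: [-2.333, -2.101, 0.005]
contact_force: [-0.5, -0.2, -1.2]
gripper_width: 0.158
gripper_force: 20.0
```

```bash
python3 go.py 0.6126 0.0445 0.192 84.1
```

```text
rel [-0.0029  0.0084  0.0258] spin -0.002 dist 0.027 | tilt [-0.0035 -0.0005] psi 84.01 now [0.6047 0.0483 0.2178] q7 -0.56 t 15.4
```

move_arm(steps="0.05 -0.003 0.008 0.01 0; 0.05 -0.003 0.008 0.02 0; 0.05 -0.003 0.008 0.025 0; 0.05 -0.003 0.008 0.025 0; 0.05 -0.003 0.008 0.025 0")

```text
time_s: 15.9
eef_pos: [0.613, 0.045, 0.1947]
tcp_rot: [2.334, 2.103, 0.0]
contact_force: [-0.1, 0.8, -0.1]
gripper_width: 0.152
gripper_force: 20.0
```

```bash
python3 go.py 0.6126 0.0445 0.1915 84.1
```

```text
rel [-0.0005 -0.0003  0.0032] spin -0.001 dist 0.003 | tilt [0.0002 0.0001] psi 84.03 now [0.613  0.045  0.1947] q7 -0.56 t 15.9
```

move_arm(steps="0.05 -0.001 0 0.003 0; 0.05 -0.001 0 0.0035 0; 0.3 -0.001 0 0.0035 0; 0.3 -0.001 0 0.0035 0; 0.3 -0.001 0 0.0035 0; 0.3 0 0 -0.03 0; 0.3 0 0 -0.07 0; 0.3 0 0 -0.11 0; 0.6 -0.04 0 -0.14 0; 1 -0.06 0 -0.155 0")

```text
time_s: 16.9
eef_pos: [0.6071, -0.0169, 0.3527]
tcp_rot: [2.332, 2.098, 0.003]
contact_force: [0.2, -0.3, -0.5]
gripper_width: 0.406
gripper_force: 0.0
```

move_arm(steps="1 0 0 0 0; 1 0 0 0 0")

```text
time_s: 17.1
eef_pos: [0.6065, -0.0149, 0.3495]
tcp_rot: [-2.335, -2.102, -0.0]
contact_force: [-0.4, 1.0, -1.0]
gripper_width: 0.58
gripper_force: 0.0
```

```bash
python3 look.py w5 pick 0.016 cage 0.012 large_wheel 0.014
```

```text
tcp [ 0.6065 -0.0149  0.3495] psi 83.98 t 17.1
pick 0.64 [310.  35. 324. 165.] [0.6165 0.0655] [118.  14.] 84.4 cen [0.6159 0.0574]
cage 0.92 [232.  48. 275. 154.] [0.5567 0.0725] [97. 38.] 81.8 cen [0.5585 0.0765]
```

View pics/w5.png

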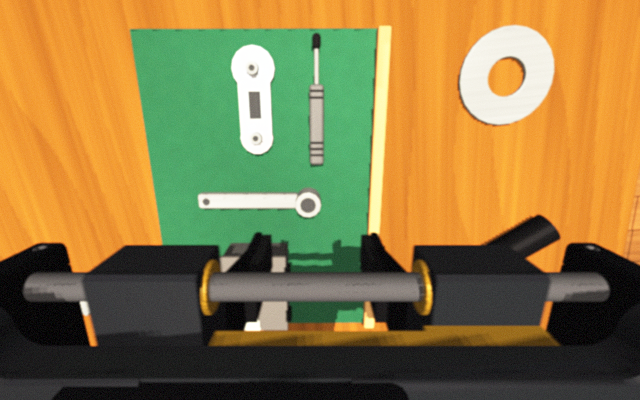

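The pick lies at (316,35–166), parallel to the cage (254,100) and about 31 mm clear of it. The large wheel is next.

```bash
python3 go.py 0.59 0.275 0.32 84.1
```

```text
rel [ 0.2851 -0.0456  0.0287] spin 0.001 dist 0.29 | tilt [-0.0019  0.0008] psi 84.17 now [ 0.6065 -0.0133  0.3485] q7 -0.37 t 17.3
```

move_arm(steps="1 0.045 -0.007 0 0; 1 0.09 -0.014 0.005 0; 1 0.135 -0.021 0.01 0; 1 0.18 -0.028 0.015 0; 1 0.225 -0.036 0.02 0; 1 0.26 -0.042 0.025 0; 1 0.28 -0.045 0.028 0; 1 0.285 -0.045 0.028 0; 1 0.285 -0.045 0.028 0")

```text
time_s: 18.2
eef_pos: [0.5913, 0.2743, 0.3209]
tcp_rot: [-2.332, -2.105, 0.002]
contact_force: [0.0, -1.1, -0.3]
gripper_width: 1.002
gripper_force: 0.0
```

```bash
python3 look.py w6 large_wheel 0.012 small_wheel 0.012
```

```text
tcp [0.5913 0.2743 0.3209] psi 84.15 t 18.2
large_wheel 0.8 [285.  81. 344. 143.] [0.5997 0.347 ] [52. 51.] -5.8 cen [0.5998 0.3478]
small_wheel 0.85 [158. 196. 199. 233.] [0.4575 0.264 ] [37. 35.] 36.6 cen [0.457  0.2643]
small_wheel 0.74 [179. 108. 220. 155.] [0.4938 0.341 ] [36. 35.] 22.5 cen [0.4938 0.3413]
small_wheel 0.56 [198.   0. 243.  29.] [0.5323 0.432 ] [37. 16.] -5.8 cen [0.5318 0.4336]
small_wheel 0.55 [108.  22. 153.  67.] [0.453  0.4164] [37. 35.] -28.0 cen [0.4533 0.4167]
```

View pics/w6.png

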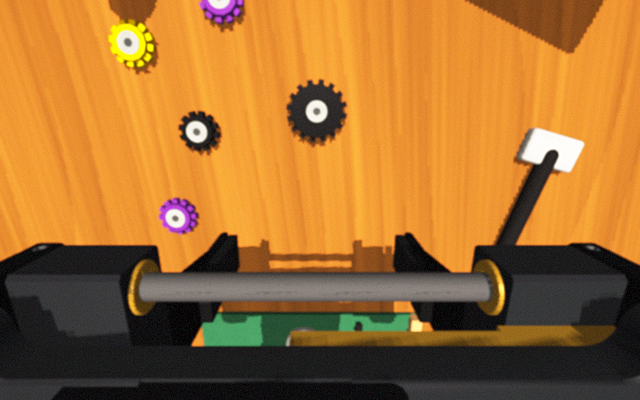

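The large wheel is at (317,111). There are four small-wheel candidates: black (199,131), purple (178,216), purple (222,3) and yellow (131,43). Only the black one at (199,131) fits the description. I'm grasping the large wheel now.

move_arm(steps="1 0.035 0 0.02 0; 1 0.073 -0.001 0.05 0; 1 0.073 -0.001 0.09 0; 1 0.073 -0.001 0.12 0; 1 0.073 -0.001 0.132 0; 1 0.073 -0.001 0.136 0; 1 0.073 -0.001 0.136 0; 0.4 0.073 -0.001 0.136 0; 0.4 0.073 -0.001 0.136 0; 0.4 0.073 -0.001 0.136 0", squeeze=20)

```text
time_s: 19.35
eef_pos: [0.5986, 0.3462, 0.1869]
tcp_rot: [2.334, 2.102, 0.003]
contact_force: [-0.1, -0.4, -0.2]
gripper_width: 0.809
gripper_force: 0.0
```

move_arm(steps="0.4 0 0 0 0; 0.4 0 0 0 0; 0.4 0 0 0 0; 0.4 0 0 0 0")

```text
time_s: 19.75
eef_pos: [0.5983, 0.3462, 0.1859]
tcp_rot: [2.334, 2.103, 0.0]
contact_force: [-0.3, -0.4, 1.9]
gripper_width: 0.614
gripper_force: 20.0
```

```bash
python3 go.py 0.4815 0.0792 0.26 84.1
```

```text
rel [-0.2777 -0.0883 -0.0741] spin -0.001 dist 0.301 | tilt [ 0.0003 -0.    ] psi 84.03 now [0.5983 0.3462 0.1859] q7 -1.01 t 19.75
```

move_arm(steps="0.4 0 0 -0.045 0; 0.4 -0.03 -0.01 -0.074 0; 0.4 -0.075 -0.024 -0.074 0; 0.4 -0.12 -0.038 -0.074 0; 0.4 -0.165 -0.052 -0.074 0; 0.4 -0.21 -0.067 -0.074 0; 0.4 -0.25 -0.08 -0.074 0; 0.4 -0.272 -0.087 -0.074 0; 0.4 -0.278 -0.088 -0.065 0; 0.4 -0.278 -0.088 -0.05 0")

```text
time_s: 20.75
eef_pos: [0.4822, 0.078, 0.2358]
tcp_rot: [2.335, 2.099, 0.003]
contact_force: [0.2, 0.7, -0.3]
gripper_width: 0.611
gripper_force: 20.0
```

move_arm(steps="0.4 0 0 0.01 0; 0.4 0 0 0.02 0; 0.4 0 0 0.03 0; 0.4 0 0 0.03 0")

```text
time_s: 21.15
eef_pos: [0.4814, 0.0793, 0.2041]
tcp_rot: [-2.332, -2.103, 0.003]
contact_force: [-0.5, 0.5, -0.2]
gripper_width: 0.611
gripper_force: 20.0
```

```bash
python3 go.py 0.4815 0.0792 0.1917 84.1
```

```text
rel [-0.0001  0.0001  0.0124] spin 0.0 dist 0.012 | tilt [-0.0027 -0.0002] psi 84.1 now [0.4814 0.0793 0.2041] q7 -0.72 t 21.15
```

move_arm(steps="0.4 0 0 0.007 0; 0.4 0 0 0.011 0; 0.4 0 0 0.013 0; 0.4 0 0 0.014 0; 0.4 0 0 0.014 0")

```text
time_s: 21.65
eef_pos: [0.4819, 0.0788, 0.1918]
tcp_rot: [2.334, 2.102, 0.001]
contact_force: [-0.7, 0.1, -1.3]
gripper_width: 0.612
gripper_force: 20.0
```

move_arm(steps="0.72 0 0 0 0; 0.72 0 0 0 0; 0.72 0 0 0 0; 0.72 0 0 -0.03 0; 0.72 0 0 -0.07 0; 0.8 0 0 -0.11 0; 1 -0.04 0 -0.14 0; 1 -0.07 0 -0.15 0; 1 -0.07 0 -0.15 0; 1 -0.07 0 -0.15 0")

```text
time_s: 22.65
eef_pos: [0.4743, 0.0087, 0.3417]
tcp_rot: [2.336, 2.1, 0.001]
contact_force: [1.0, -0.1, -0.6]
gripper_width: 0.986
gripper_force: 0.0
```

```bash
python3 look.py w7 large_wheel 0.020 cage 0.012 pick 0.016; python3 go.py 0.465 -0.42 0.33 98
```

```text
tcp [0.4743 0.0087 0.3417] psi 83.92 t 22.65
cage 0.76 [374.  58. 421. 162.] [0.5587 0.0722] [97. 39.] 87.0 cen [0.5575 0.0768]
pick 0.72 [443.  44. 473. 173.] [0.6151 0.0655] [118.  18.] 84.1 cen [0.6144 0.0589]
rel [-0.4291  0.0345  0.0107] spin -0.241 dist 0.431 | tilt [-0.0012  0.0006] psi 84.17 now [0.4743 0.0104 0.341 ] q7 -0.39 t 22.85
```

View pics/w7.png

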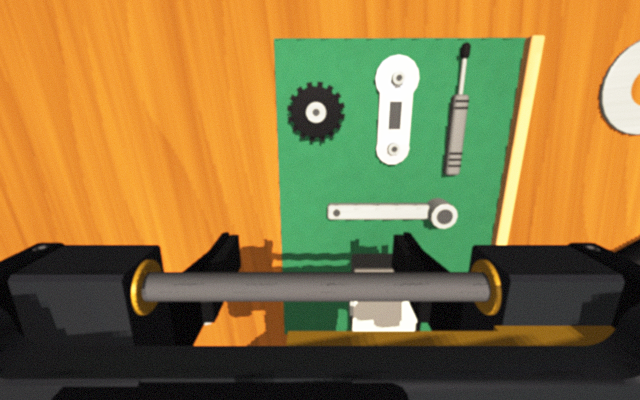

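The large wheel is flat at (316,112), in front of the cage's middle with about 29 mm of gap to (376,109). The multitool is next.

move_arm(steps="1 -0.043 0.003 0 -0.05; 1 -0.086 0.007 0 -0.1; 1 -0.13 0.01 0 -0.15; 1 -0.172 0.014 0 -0.2; 1 -0.215 0.017 0 -0.24; 1 -0.258 0.02 0.005 -0.24; 1 -0.3 0.024 0.01 -0.24; 1 -0.34 0.027 0.01 -0.24; 1 -0.38 0.031 0.01 -0.24; 1 -0.41 0.033 0.01 -0.24")

```text
time_s: 23.85
eef_pos: [0.4649, -0.404, 0.3306]
tcp_rot: [-2.065, -2.366, 0.0]
contact_force: [0.1, -0.4, 0.2]
gripper_width: 0.996
gripper_force: 0.0
```

move_arm(steps="1 0 0 0 0; 1 0 0 0 0; 1 0 0 0 0")

```text
time_s: 24.15
eef_pos: [0.4656, -0.4, 0.3311]
tcp_rot: [-2.061, -2.369, -0.002]
contact_force: [0.1, -0.6, -0.2]
gripper_width: 0.999
gripper_force: 0.0
```

```bash
python3 look.py w8 multitool 0.018
```

```text
tcp [ 0.4656 -0.4     0.3311] psi 97.96 t 24.15
multitool 0.88 [325.  60. 365. 156.] [ 0.482  -0.3248] [78. 34.] -81.6 cen [ 0.4814 -0.3225]
```

View pics/w8.png

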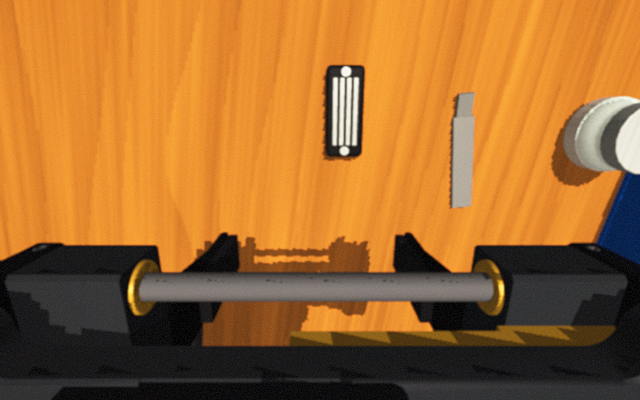

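The multitool is at (345,111) and the lever at (462,150), well clear.

move_arm(steps="1 0.036 0.013 0.02 -0.007; 1 0.073 0.026 0.05 -0.007; 1 0.073 0.026 0.09 -0.007; 1 0.073 0.026 0.12 -0.007; 1 0.073 0.026 0.138 -0.007; 1 0.073 0.026 0.143 -0.007; 1 0.073 0.026 0.143 -0.007; 0.2 0.073 0.026 0.143 -0.007; 0.2 0.073 0.026 0.143 -0.007; 0.2 0.073 0.026 0.143 -0.007", squeeze=30)

```text
time_s: 25.25
eef_pos: [0.4808, -0.3264, 0.1897]
tcp_rot: [2.056, 2.372, 0.0]
contact_force: [0.7, -0.8, -0.0]
gripper_width: 0.81
gripper_force: 0.0
```

move_arm(steps="0.2 0 0 0 0; 0.2 0 0 0 0; 0.2 0 0 0 0; 0.2 0 0 0 0; 0.2 0 0 0 0; 0.2 0 0 0 0; 0.2 0 0 0 0")

```text
time_s: 25.95
eef_pos: [0.4806, -0.3262, 0.1886]
tcp_rot: [2.057, 2.374, 0.0]
contact_force: [1.2, -0.1, -0.4]
gripper_width: 0.39
gripper_force: 30.0
```

```bash
python3 - <<'E'
from h import *
# lid height from the two board views (w1, w3): poses printed then; lid corners by pixel
p=ctrl.read_camera('wrist');L=[]
for pos,rv,px in [([.5192,-.0268,.4047],[3.137,-.156,-.001],[[358.5,128.5],[441.5,128.5],[436,191],[357,190]]),([.4842,-.0191,.3597],[3.137,-.157,.005],[[370,92],[468,92],[462,166],[367,164.5]])]:
    s=dict(eef_pos=np.array(pos),tcp_rot=np.array(rv));L.append(rays(s,p,px));print(onz(s,p,px,.046)[:,:2].mean(0))
for i in range(4):print(tri(L[0][0],L[0][1][i],L[1][0],L[1][1][i]))
E
python3 go.py 0.5328 -0.119 0.30 84.1
```

```text
[ 0.53086655 -0.11873786]
[ 0.53194431 -0.11755854]
(array([ 0.56857774, -0.07805742,  0.0430951 ]), np.float64(0.0011664157933109496))
(array([ 0.55970328, -0.16669471,  0.03899071]), np.float64(0.0014399237031211527))
(array([ 0.4964838, -0.1548473,  0.0574667]), np.float64(0.0011737878881513814))
(array([ 0.50691439, -0.06986145,  0.06068638]), np.float64(0.0023838245150127474))
rel [ 0.1977  0.0811 -0.1114] spin 0.246 dist 0.241 | tilt [ 0.0002 -0.    ] psi 98.18 now [ 0.4806 -0.3262  0.1886] q7 0.37 t 26.0
```

move_arm(steps="0.2 0 0 -0.045 0; 0.2 0 0 -0.09 0.05; 0.2 0.04 0.016 -0.111 0.1; 0.2 0.08 0.032 -0.111 0.15; 0.2 0.12 0.048 -0.111 0.2; 0.2 0.16 0.064 -0.111 0.246; 0.2 0.185 0.076 -0.111 0.246; 0.2 0.197 0.08 -0.111 0.246; 0.2 0.197 0.08 -0.1 0.246; 0.2 0.197 0.08 -0.08 0.246")

```text
time_s: 27.0
eef_pos: [0.5318, -0.1215, 0.2686]
tcp_rot: [2.333, 2.1, 0.0]
contact_force: [0.2, -0.0, -1.3]
gripper_width: 0.385
gripper_force: 30.0
```

move_arm(steps="0.2 0 0 0.01 0; 0.2 0 0 0.015 0; 0.2 0 0 0.015 0; 0.2 0 0 0.015 0")

```text
time_s: 27.4
eef_pos: [0.5318, -0.1205, 0.2538]
tcp_rot: [2.334, 2.102, 0.0]
contact_force: [0.4, -0.5, -0.6]
gripper_width: 0.389
gripper_force: 30.0
```

```bash
python3 go.py 0.532 -0.1197 0.2348 84.1
```

```text
rel [0.0008 0.0001 0.019 ] spin -0.001 dist 0.019 | tilt [ 0.0006 -0.0003] psi 84.03 now [ 0.5318 -0.1205  0.2538] q7 -0.2 t 27.4
```

move_arm(steps="0.2 0.001 0 0.008 0; 0.2 0.001 0 0.013 0; 0.2 0.001 0 0.017 0; 0.2 0.001 0 0.019 0; 0.2 0.001 0 0.019 0; 0.2 0.001 0 0.0195 0; 0.2 0.001 0 0.0195 0")

```text
time_s: 28.1
eef_pos: [0.5319, -0.1187, 0.2346]
tcp_rot: [2.333, 2.104, 0.0]
contact_force: [-2.0, 0.1, 3.8]
gripper_width: 0.385
gripper_force: 30.0
```

move_arm(steps="0.6 0 0 0 0; 0.6 0 0 0 0; 0.6 0 0 0 0; 0.6 0 0 -0.03 0; 0.7 0 0 -0.07 0; 1 -0.03 0 -0.1 0; 1 -0.06 0 -0.11 0; 1 -0.06 0 -0.11 0; 1 -0.06 0 -0.11 0")

```text
time_s: 29.0
eef_pos: [0.5253, -0.1792, 0.344]
tcp_rot: [2.335, 2.101, 0.0]
contact_force: [-0.5, 1.3, -0.1]
gripper_width: 0.952
gripper_force: 0.0
```

```bash
python3 look.py w9 multitool 0.064 bin 0.046 large_wheel 0.020 cage 0.012; python3 go.py 0.485 0.26 0.32 84.1
```

```text
tcp [ 0.5253 -0.1792  0.344 ] psi 83.97 t 29.0
multitool 0.93 [294.  72. 341. 176.] [ 0.5335 -0.117 ] [78. 34.] 84.1 cen [ 0.5336 -0.1149]
bin 0.67 [272.  72. 362. 173.] [ 0.5341 -0.1165] [85. 73.] 84.0 cen [ 0.5345 -0.1126]
rel [ 0.431  -0.0846  0.0238] spin 0.002 dist 0.44 | tilt [-0.001   0.0008] psi 84.21 now [ 0.5257 -0.1773  0.3434] q7 -0.02 t 29.25
```

View pics/w9.png

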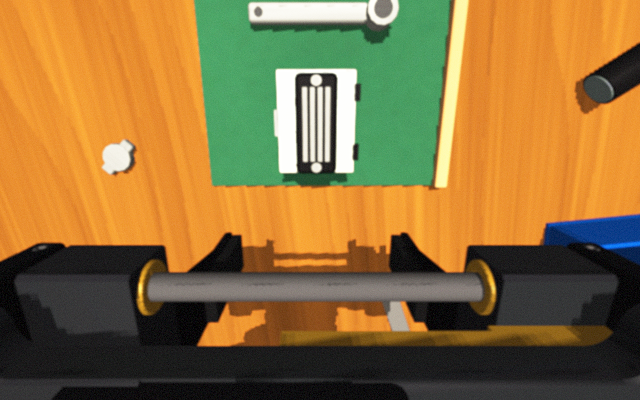

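The multitool is centred on the lid: lid columns 277–356, tool centre (317,123). I'm going for the black small wheel.

move_arm(steps="1 0.045 -0.009 0 0; 1 0.09 -0.018 0 0; 1 0.135 -0.027 0 0; 1 0.18 -0.036 0 0; 1 0.225 -0.044 0 0; 1 0.27 -0.053 0.005 0; 1 0.315 -0.062 0.01 0; 1 0.36 -0.07 0.015 0; 1 0.4 -0.078 0.02 0; 1 0.425 -0.084 0.023 0")

```text
time_s: 30.25
eef_pos: [0.4843, 0.257, 0.3206]
tcp_rot: [-2.326, -2.109, -0.001]
contact_force: [-0.1, 0.2, -0.2]
gripper_width: 0.997
gripper_force: 0.0
```

move_arm(steps="1 0.005 0 0 0; 1 0.005 0 0 0; 1 0.005 0 0 0; 1 0.005 0 0 0")

```text
time_s: 30.65
eef_pos: [0.4869, 0.2562, 0.321]
tcp_rot: [2.335, 2.1, -0.001]
contact_force: [0.1, 0.4, -1.2]
gripper_width: 0.996
gripper_force: 0.0
```

```bash
python3 look.py w10 small_wheel 0.013
python3 - <<'E'
import cv2
i=cv2.imread('pics/w10.png')[0:250,170:470];cv2.imwrite('pics/w10c.png',cv2.resize(i,None,fx=2.4,fy=2.4,interpolation=cv2.INTER_CUBIC))
E
```

```text
tcp [0.4869 0.2562 0.321 ] psi 83.94 t 30.65
small_wheel 0.91 [262. 167. 299. 208.] [0.4551 0.2641] [36. 35.] 76.5 cen [0.4554 0.2643]
small_wheel 0.79 [230.   0. 271.  30.] [0.4508 0.4087] [35. 21.] -6.0 cen [0.4508 0.4104]
small_wheel 0.58 [290.  74. 334. 120.] [0.4926 0.3403] [35. 34.] -1.4 cen [0.4923 0.3405]
```

View pics/w10c.png

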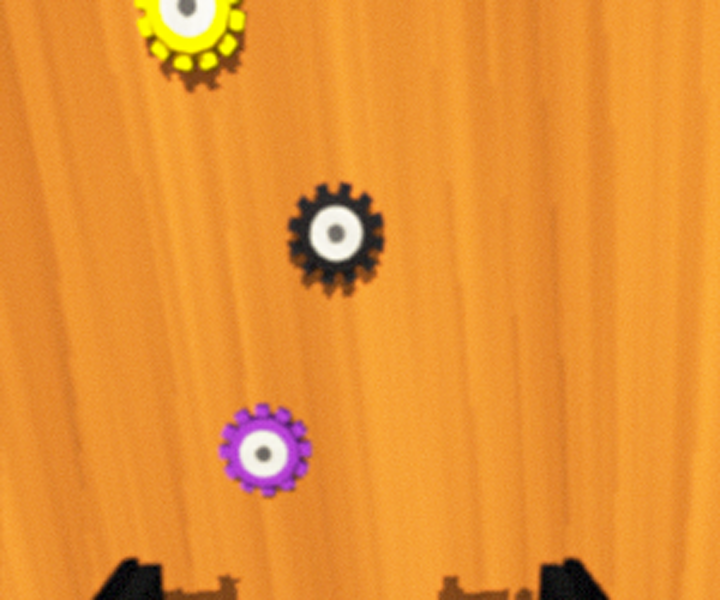

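The crop confirms it: the black toothed wheel at image (310,97) is the one. The yellow at (248,3) and purple at (280,189) are look-alikes.

move_arm(steps="1 0.042 -0.002 0.02 0; 1 0.084 -0.003 0.05 0; 0.8 0.084 -0.003 0.09 0; 0.8 0.084 -0.003 0.12 0; 0.8 0.084 -0.003 0.131 0; 0.8 0.084 -0.003 0.135 0; 0.8 0.084 -0.003 0.135 0; 0.2 0.084 -0.003 0.135 0; 0.2 0.084 -0.003 0.135 0; 0.2 0.084 -0.003 0.135 0", squeeze=20)

```text
time_s: 31.75
eef_pos: [0.4924, 0.3418, 0.1873]
tcp_rot: [2.333, 2.103, 0.003]
contact_force: [-0.1, 0.2, 0.3]
gripper_width: 0.612
gripper_force: 0.0
```

move_arm(steps="0.2 0 0 0 0; 0.2 0 0 0 0; 0.2 0 0 0 0; 0.2 0 0 0 0; 0.2 0 0 0 0; 0.2 0 0 0 0")

```text
time_s: 32.35
eef_pos: [0.4921, 0.3418, 0.1863]
tcp_rot: [2.333, 2.104, 0.0]
contact_force: [-0.2, -0.7, 3.9]
gripper_width: 0.404
gripper_force: 20.0
```

```bash
python3 go.py 0.474 0.0 0.32 84.1
```

```text
rel [-0.3418  0.0173 -0.1337] spin -0.0 dist 0.367 | tilt [ 0.0002 -0.0001] psi 84.08 now [0.4921 0.3418 0.1863] q7 -1.15 t 32.35
```

```bash
python3 - <<'E'
from h import *
p=ctrl.read_camera('wrist')
def hub(f,c,h,pos,rv,r=16):
    g=cv2.imread(f'pics/{f}.png',0)[c[1]-r:c[1]+r+1,c[0]-r:c[0]+r+1]
    n,l,st,ce=cv2.connectedComponentsWithStats((g>140).astype(np.uint8)*255 if f=='x' else ((g>165)*255).astype(np.uint8))
    k=[i for i in range(1,n) if np.hypot(*(ce[i]-r))<6]; k=max(k,key=lambda i:st[i,4]); q=ce[k]+np.array(c)-r
    s=dict(eef_pos=np.array(pos),tcp_rot=np.array(rv));print(f,q,st[k],onz(s,p,[q],h)[0])
hub('w7',(316,112),.020,[.4743,.0087,.3417],[2.336,2.1,.001])
hub('w10',(310,97),.014,[.4869,.2562,.321],[2.335,2.1,-.001])
E
python3 go.py 0.482 0.079 0.29 84.1
```

```text
w7 [315.54575163 111.92156863] [  6   6  20  21 306] [0.48345202 0.08035591 0.02      ]
w10 [309.74411765  96.70294118] [  6   5  21  23 340] [0.4922744  0.34078061 0.014     ]
rel [-0.2624  0.0171 -0.1037] spin -0.0 dist 0.283 | tilt [ 0.0003 -0.0001] psi 84.08 now [0.4921 0.3417 0.1863] q7 -1.15 t 32.4
```

move_arm(steps="0.2 0 0 -0.045 0; 0.2 -0.03 0.002 -0.09 0; 0.2 -0.07 0.005 -0.104 0; 0.2 -0.115 0.008 -0.104 0; 0.2 -0.16 0.01 -0.104 0; 0.2 -0.205 0.013 -0.104 0; 0.2 -0.24 0.016 -0.104 0; 0.2 -0.258 0.0175 -0.1 0; 0.2 -0.26 0.0175 -0.085 0; 0.2 -0.26 0.0175 -0.065 0")

```text
time_s: 33.4
eef_pos: [0.483, 0.0801, 0.2511]
tcp_rot: [2.335, 2.1, 0.003]
contact_force: [-0.3, -0.3, -0.2]
gripper_width: 0.405
gripper_force: 20.0
```

move_arm(steps="0.2 0 0 0.01 0; 0.2 0 0 0.02 0; 0.2 0 0 0.025 0; 0.2 0 0 0.025 0; 0.2 0 0 0.025 0")

```text
time_s: 33.9
eef_pos: [0.4829, 0.0816, 0.2264]
tcp_rot: [2.332, 2.104, 0.001]
contact_force: [-0.1, 0.2, -0.2]
gripper_width: 0.403
gripper_force: 20.0
```

```bash
python3 go.py 0.4825 0.0812 0.2065 84.1
```

```text
rel [-0.0005 -0.0003  0.0199] spin 0.0 dist 0.02 | tilt [0.0007 0.0001] psi 84.12 now [0.4829 0.0816 0.2264] q7 -0.69 t 33.9
```

move_arm(steps="0.2 0 0 0.008 0; 0.2 0 0 0.014 0; 0.2 0 0 0.018 0; 0.2 0 0 0.02 0; 0.2 0 0 0.02 0; 0.2 0 0 0.02 0")

```text
time_s: 34.5
eef_pos: [0.4824, 0.0813, 0.2063]
tcp_rot: [2.333, 2.104, -0.002]
contact_force: [-2.2, -0.5, 4.7]
gripper_width: 0.407
gripper_force: 20.0
```

```bash
python3 go.py 0.4825 0.0812 0.2065 84.1
```

```text
rel [-0.0001  0.0001 -0.0002] spin -0.0 dist 0.0 | tilt [-0.0007 -0.0008] psi 84.09 now [0.4824 0.0813 0.2063] q7 -0.72 t 34.5
```

It is seated with about 4 N of contact. I'm releasing, retreating and checking.

move_arm(steps="0.6 0 0 0 0; 0.6 0 0 0 0; 0.6 0 0 0 0; 0.6 0 0 -0.03 0; 0.7 0 0 -0.07 0; 1 0 0 -0.11 0; 1 -0.04 0 -0.14 0; 1 -0.08 0 -0.16 0; 1 -0.1 0.02 -0.18 0; 1 -0.1 0.02 -0.18 0")

```text
time_s: 35.5
eef_pos: [0.4943, -0.024, 0.3888]
tcp_rot: [2.336, 2.091, 0.007]
contact_force: [-0.1, 0.9, -0.2]
gripper_width: 0.985
gripper_force: 0.0
```

move_arm(steps="1 0 0 0 0; 1 0 0 0 0; 1 0 0 0 0")

```text
time_s: 35.8
eef_pos: [0.4917, -0.019, 0.3852]
tcp_rot: [-2.329, -2.106, 0.002]
contact_force: [0.0, 0.1, -0.6]
gripper_width: 1.002
gripper_force: 0.0
```

```bash
python3 look.py w11 small_wheel 0.034 large_wheel 0.020 cage 0.012 pick 0.016 wrench 0.018
```

```text
tcp [ 0.4917 -0.019   0.3852] psi 84.23 t 35.8
small_wheel 0.95 [280.  69. 316. 104.] [0.4834 0.0798] [34. 32.] -5.8 cen [0.4837 0.08  ]
small_wheel 0.64 [352.  37. 389. 132.] [0.5549 0.0714] [91. 37.] 86.0 cen [0.5542 0.0751]
large_wheel 0.56 [273.  58. 325. 115.] [0.483 0.079] [51. 50.] -5.7 cen [0.484  0.0791]
large_wheel 0.43 [347. 230. 385. 305.] [ 0.537  -0.1378] [96. 40.] 83.9 cen [ 0.5387 -0.1189]
cage 0.85 [354.  37. 393. 132.] [0.5584 0.0719] [96. 39.] 86.0 cen [0.5578 0.0763]
pick 0.59 [416.  25. 434. 146.] [0.6148 0.065 ] [117.  15.] 84.4 cen [0.6142 0.057 ]
wrench 0.71 [310. 164. 426. 191.] [ 0.5491 -0.0266] [130.  29.] -5.7 cen [ 0.5531 -0.0255]
```

View pics/w11.png

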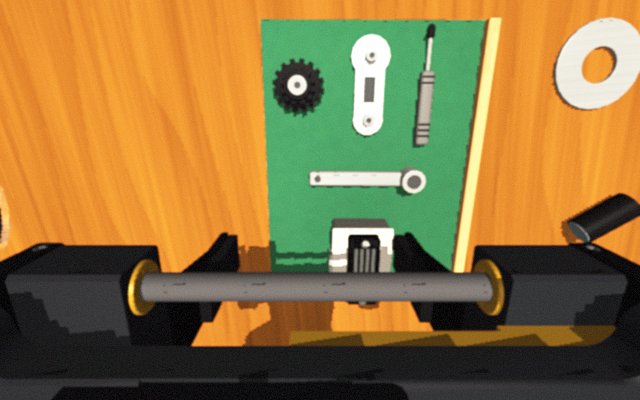

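The stack is concentric to about 1 mm (297,86), and everything else is in place. I'm handing it in.

```bash
python3 -c "
from station import ctrl
print(ctrl.finish_job())"
```

```text
the job is handed in; nothing more can be done
None
```

I laid out the board as asked and in the order asked, then handed it in at about 36 s of the 112 s allowed; the last wrist view showed all five pieces placed (multitool partly hidden, but seen centred on the lid just before), and I did not touch the lever or the purple and yellow look-alikes.

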